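# Slide the microscope's sample shuttle to its viewing stop

## Robot

A 6-joint arm with a two-finger parallel gripper is mounted at the origin on the work surface. World frame = base frame: x ahead of the robot, y to its left, z up, the work surface at z = 0. Lengths are in m, angles in rad, forces in N, time in s.
With the tool pointing down it reaches from about 0.375 to 0.975 m from the base axis. Payload 3.8 kg.
Tool frame: the origin (TCP) lies midway between the tips of the shut fingers; the grasp point (between the pads) lies 19 mm behind it; z points along the fingers, y is the line along which they close (so a half turn about z gives the same grasp; the last joint's range is limited). The gripper opens to 85 mm and grips with 20 to 120 N. Pads are 22 mm wide; open, the fingers measure 114 mm over their backs; the gripper's body (76 mm by 85 mm) begins 54 mm behind the grasp point. The pads swing forward as they close: fully open they stand 13 mm farther back than shut.
Start: joints at [1.112, 0.264, 1.604, -0, 1.274, -0.037], TCP at [0.276, 0.616, 0.231] pointing down, gripper open.
Joint ranges: [-2.63, 2.63], [-0.94, 2.18], [0.31, 2.57], [-1.31, 4.45], [0, 2.66], [-2.55, 2.55]. Speed limits (rad/s): [2.57, 2.57, 3.14, 3.14, 3.14, 3.14].

## Interface

Orientations are given as a rotation vector (axis times angle).
In Python, from workcell import bot gives the robot as it stands.
- The arm moves only by the tool step_arm, never from a script. Its argument "motion" is a list of rows, each a list of 5 numbers: the finger opening in cm, from 0 to 8.54, then the shift along the tool's x, y, z in cm, then the turn about the tool's z in degrees. In form: [[claw, dx, dy, dz, twist], ...]. A call has 1 to 20 rows; each row is the pose to reach, as a shift and turn from the pose commanded when the call began, along the tool's axes at that moment; what a row does not reach only later rows make up. A row lasts 1/10 s, in which the tool goes at most 50 mm and 8.59 degrees, less where a joint would pass 70% of its speed; a pose out of reach is approached as far as the arm can. A call with a gripper value outside its range is refused whole. The fingers move at their own pace and stop on an object; "force" is the grip in N (left out, the last holds). Time passes only in rows, so rows that repeat a pose let the fingers close. It gives the time, the measured TCP pose, the force, the opening and the grip force at its end, in the units of the state.
- bot.read_state(): the state, without advancing time (a new reading comes with each control period).
- bot.read_camera(name): name is "scene" or "top"; returns (picture, depth): 400x640x3 uint8, red, green, blue; 400x640 float32, m along the optical axis (not along the pixel's ray), 0 where there is no reading.
- bot.calibration(name): a dict with "mtx" (3x3 intrinsics, pixels), "origin" and "orientation" of the camera in the world. Camera axes: x right, y up, looking along -z (the intrinsics and any distortion apply to the point x, -y, -z); pixel columns grow to the right and rows downward; lengths in m; the calibration is good to about 2 mm. A picture is of the moment at which its call begins. calibration takes no time and is no camera call.
- bot.finish_job(): hands the job in; it is judged then, once.
The state is a dict: "time": time; "q": joint angles; "joint_vel": joint speeds; "joint_torque": joint torques, N m; "tool_pos": TCP position; "tcp_rot": TCP orientation; "wrist_force": force on the tool from outside, world axes, zero at the start; "torque": the same for the moment, N m; "width": opening from 0.0 (shut) to 1.0 (fully open); "grip_force": force on a finger pad.
Only numpy, scipy, OpenCV 4.12 (cv2) and the standard library are available. Lean on these libraries where they do the work, as an engineer would, in place of code of your own. Each camera call takes 0.05 s, during which the arm holds its last target. There are 200 camera calls.

## Task

Bring the sample shuttle to its viewing position: press down the rubber pad in the middle of the carriage to free its clamp and, keeping it pressed, push the carriage along the rail until it rests against the stop that has the upright pin. Then let the pad spring back up so that the carriage stays clamped there. Use fingertip pressing and pushing only: never drag the carriage while its pad is up, and leave the other things on the table where they stand.

Things in the scene. Friction and masses are not known exactly. Their poses are not given: they have to be found in the camera images.
- rail: Straight rail fixed on the table, 420 mm long, 70 mm wide, 32 mm high, dark steel foot with an aluminium bar on top. Origin: centre of its underside, on the table; its y axis runs along the rail, z up. It may lie anywhere from square across the robot's front to about 25 degrees askew.
- carriage (a joint): Where the carriage stands along the rail, in m: 0 at the rail's middle, growing along the rail's +y. Free (pad pressed) it slides with about 1 N of friction; with the pad up, the clamp holds it with about 30 N.
- carriage_mid (a point): Middle of the aluminium carriage, 50 mm above the table, where the centre of the pad's top lies when the pad is up. The carriage is 130 mm long along the rail (end faces 65 mm from the middle) and 96 mm wide; its end blocks slope down from a ridge to 44 mm. A thin grey wing on the rail's +x side carries a glass slide: it reaches 107 mm from the centre line, 48 mm high.
- pad (a joint): How far the pad is pressed, in m: 0 up and clamped, 0.005 fully down. It begins to give at about 5 N and takes about 9 N fully down; the clamp is free from about 0.001 on. It springs up by itself when let go.
- pad_top (a point): Centre of the top of the black rubber pad, 60 x 60 mm, in the middle of the carriage; 50 mm above the table when up. It goes straight down when pressed and travels with the carriage. At each end of it along the rail a ridge, 96 mm wide, stands 56 mm above the table; its upright inner face, 31 mm from the middle, is what a fingertip pushes on.
- stop_pin_top (a point): The viewing stop: an aluminium block fixed across the rail, 80 mm wide, 24 mm thick along the rail, top 48 mm above the table, with a steel pin upright on it that ends in a 24 mm ball (95 mm above the table). This point is the centre of the block's top, on the rail's centre line. It may be at either end. The carriage rests against it when carriage_mid is 77 mm from it along the rail.
- stop_plain_top (a point): The other stop, at the opposite end: the same block without a pin. Same point.
- objective: Loose brass microscope objective, 30 mm across, 42 mm high, standing beside the rail on the robot's side. Origin under its centre.
- lens_mount: Loose round lens in a black ring on a post with a round foot 52 mm across, 74 mm high. Beyond the rail. Origin under its centre.
- driver: Loose screwdriver, 160 mm long, lying beside the rail on the robot's side. Origin at its underside; x axis along it.
- slide_box: Loose box for glass slides, 32 x 87 x 38 mm, beyond the rail. Origin under its centre.
- jar: Loose amber jar, 48 mm across, 65 mm high, off to the left. Origin under its centre.
- wipes: Loose carton, 110 x 120 x 70 mm, off to the right. Origin under its centre.
- collar: Loose steel ring, 32 mm across, 12 mm high, off to the left. Origin under its centre.

How it is judged:
On the way, in this order (a step that is already met when the one before it is completed fails the run):
1. the pad is pressed down while the carriage still stands where it was (value of joint pad above 0.0015 m and distance of carriage_mid from where it was at the start of the episode below 0.008 m), for 0.05 s.
2. the carriage comes up against the stop with the pin, pad still pressed (horizontal distance between carriage_mid and stop_pin_top below 0.08 m and value of joint pad above 0.001 m), for 0.05 s.
At the end, for the whole second after the job is handed in: The carriage rests within 3 mm of the stop with the pin (its middle less than 80 mm from the stop's centre), still, and its pad is up again (pressed less than 0.8 mm) (horizontal distance between carriage_mid and stop_pin_top below 0.08 m and value of joint pad below 0.0008 m and velocity of joint carriage between -0.005 and 0.005 m/s); the robot touches nothing.
It fails at once if the carriage, already shifted more than 8 mm from its start and not yet at the stop with the pin, is dragged on (faster than 15 mm/s) while its pad is up (pressed less than 0.7 mm) (value of joint pad below 0.0007 m and distance of carriage_mid from where it was at the start of the episode above 0.008 m and not (horizontal distance between carriage_mid and stop_pin_top below 0.08 m) and (velocity of joint carriage above 0.015 m/s or velocity of joint carriage below -0.015 m/s)).
It fails at once if a loose thing on the table is lifted, carried, knocked over or shifted by more than 12 mm (distance of any of objective, lens_mount, driver, slide_box, jar, wipes, collar from where it was at the start of the episode above 0.012 m).
It also fails if it takes over 40 s, if anything falls off the work surface, if the arm or the gripper's body presses on something with over 40 N, if the wrist force passes 120 N, or if a joint passes its speed limit or range.

## Working session

There is one attempt and no reset: what is moved stays moved. The work goes in short steps, Python scripts to look and compute and a tool call to move; the robot and the scene stay as the last step left them, time stands still between calls to the robot, and variables do not carry over. Pictures are saved under pics/ and viewed, at most 10 in all, crops included, and the job is handed in when it is done.

Besides the shell and the picture viewer there is one more tool, called as a command line: name --pt "numbers of a row" for each row, then --argument value for the rest. step_arm: Moves the arm, as the interface text tells. Its arguments: {"type":"object","properties":{"motion":{"type":"array","items":{"type":"array","items":{"type":"number"}}},"force":{"type":"number"}},"required":["motion"]}

```bash
mkdir -p pics; cat > h.py <<'E'
import numpy as np, cv2
from workcell import bot
from scipy.spatial.transform import Rotation as R
def cam(n):
    im,d=bot.read_camera(n); c=bot.calibration(n)
    o=np.array(c["orientation"],float)
    Rm=o if o.shape==(3,3) else R.from_rotvec(o).as_matrix()
    return im,d,np.array(c["mtx"]),np.array(c["origin"]),Rm
def cloud(d,K,o,Rm):
    v,u=np.mgrid[:d.shape[0],:d.shape[1]]
    p=np.stack([(u-K[0,2])/K[0,0]*d,-(v-K[1,2])/K[1,1]*d,-d],-1)
    return p@Rm.T+o
def ray(u,v,z,K,o,Rm):
    r=Rm@np.array([(u-K[0,2])/K[0,0],-(v-K[1,2])/K[1,1],-1]); return o+r*(z-o[2])/r[2]
E
python3 - <<'E'
from h import *
for n in("top","scene"):
    print({k:v for k,v in bot.calibration(n).items()})
    im,d,K,o,Rm=cam(n); cv2.imwrite(f"pics/{n}0.png",im[...,::-1]); np.savez(n+"0.npz",im=im,d=d,P=cloud(d,K,o,Rm),K=K,o=o,R=Rm)
s=bot.read_state();print(s)
E
```

```text
{'mtx': array([[370.16507244,   0.        , 321.09675695],
       [  0.        , 370.16507244, 198.01382574],
       [  0.        ,   0.        ,   1.        ]]), 'origin': array([ 4.20204757e-01, -6.09444438e-04,  1.40944349e+00]), 'orientation': array([ 0.09665173, -0.08266695, -1.58977053])}
{'mtx': array([[370.72513349,   0.        , 319.29260801],
       [  0.        , 370.72513349, 201.24909038],
       [  0.        ,   0.        ,   1.        ]]), 'origin': array([ 1.41879174, -0.13576027,  0.75344426]), 'orientation': array([0.76242142, 0.62432848, 1.32464367])}
{'time': 0.1, 'q': array([ 1.11211514e+00,  2.64689153e-01,  1.60526711e+00, -9.13868138e-06,
        1.27369995e+00, -3.68767101e-02]), 'joint_vel': array([ 0.00189414, -0.00428471, -0.00356847,  0.00054168, -0.00071323,
       -0.00037057]), 'joint_torque': array([-5.26518634e-04, -5.16706359e+01, -3.68591738e+01, -6.99610678e-05,
        6.31294388e-03, -3.10815574e-05]), 'tool_pos': array([0.27604129, 0.61523661, 0.23006286]), 'tcp_rot': array([-0.65755939, -3.07149536,  0.00314531]), 'wrist_force': array([-0.2170605 ,  0.22240648, -0.28398171]), 'torque': array([-0.00170665,  0.07346112, -0.04187898]), 'grip_force': 0.0, 'width': 0.9955933905030354}
```

View pics/top0.png

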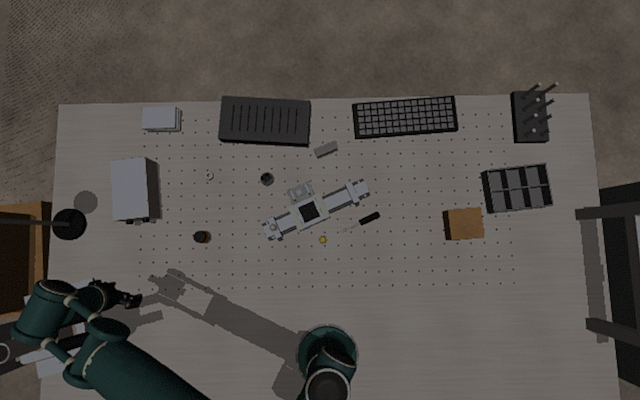

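View pics/scene0.png

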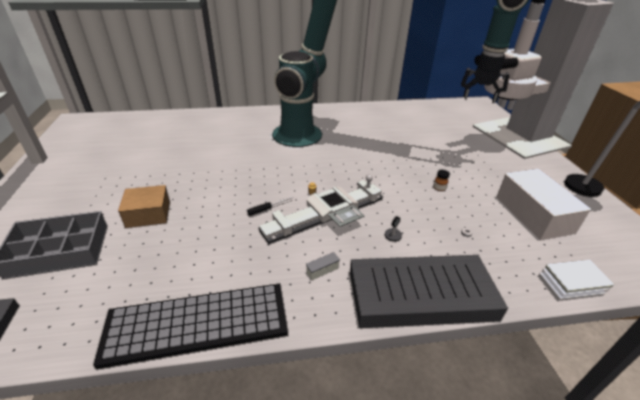

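The top view shows the pad at about (310,212) and the stops near (272,230) and (360,190). In the scene view the pin stands at about (368,183), which is the +y end. Next I'll measure these and take an enlarged crop.

```bash
python3 - <<'E'
from h import *
a=np.load("top0.npz"); im,d,P,K,o,Rm=[a[k] for k in("im","d","P","K","o","R")]
c=im[165:255,245:390]; cv2.imwrite("pics/c1.png",cv2.resize(c[...,::-1],None,fx=5,fy=5,interpolation=cv2.INTER_CUBIC))
# pad: dark blob near (310,212)
g=im.max(2); m=np.zeros(g.shape,np.uint8); m[200:224,298:324]=(g[200:224,298:324]<60)
n,l,s,ce=cv2.connectedComponentsWithStats(m); i=1+np.argmax(s[1:,4]); print("pad",s[i],ce[i],ray(*ce[i],.05,K,o,Rm), np.median(P[l==i],0))
cn=cv2.findContours((l==i).astype(np.uint8),0,2)[0][0]; print(cv2.minAreaRect(cn))
# rail region: points above 0.025
z=P[...,2]; m=np.zeros(g.shape,np.uint8); w=(slice(172,246),slice(258,374)); m[w]=((z[w]>.024)&(z[w]<.075))
n,l,s,ce=cv2.connectedComponentsWithStats(m); i=l[212,310]; q=P[l==i]; print(s[i])
r=cv2.minAreaRect((q[:,:2]*1000).astype(np.float32)); print(r,cv2.boxPoints(r))
print("z>0.07", [ (v,u,P[v,u].round(3)) for v,u in zip(*np.where((z>.06)&(z<.12))) if 225<v<245 and 255<u<290 or 180<v<200 and 345<u<375])
print("z table",np.median(z[250:270,380:420]))
E
```

```text
pad [299 201  21  22 266] [308.51879699 211.4887218 ] [0.52681921 0.05721494 0.05      ] [0.52632356 0.05727861 0.04954441]
((308.5205383300781, 211.4451904296875), (16.303834915161133, 16.13831329345703), 65.55604553222656)
[ 263  181  107   61 2359]
((562.3348388671875, 40.774139404296875), (158.00164794921875, 419.9293212890625), 23.286788940429688) [[ 406.76352  202.40288]
 [ 572.7757  -183.31798]
 [ 717.9061  -120.8546 ]
 [ 551.894    264.86627]]
z>0.07 [(np.int64(226), np.int64(270), array([0.475, 0.194, 0.086])), (np.int64(226), np.int64(271), array([0.475, 0.19 , 0.09 ])), (np.int64(226), np.int64(272), array([0.475, 0.187, 0.089])), (np.int64(226), np.int64(273), array([0.474, 0.182, 0.093])), (np.int64(226), np.int64(274), array([0.474, 0.179, 0.09 ])), (np.int64(226), np.int64(275), array([0.474, 0.175, 0.099])), (np.int64(226), np.int64(276), array([0.475, 0.174, 0.079])), (np.int64(227), np.int64(270), array([0.471, 0.193, 0.092])), (np.int64(227), np.int64(271), array([0.471, 0.189, 0.094])), (np.int64(227), np.int64(272), array([0.471, 0.186, 0.092])), (np.int64(227), 
[... 554 characters left out ...]
8), np.int64(275), array([0.467, 0.176, 0.087])), (np.int64(228), np.int64(276), array([0.468, 0.173, 0.082])), (np.int64(229), np.int64(271), array([0.464, 0.189, 0.098])), (np.int64(229), np.int64(272), array([0.464, 0.186, 0.096])), (np.int64(229), np.int64(273), array([0.464, 0.183, 0.092])), (np.int64(229), np.int64(274), array([0.464, 0.18 , 0.087])), (np.int64(229), np.int64(275), array([0.464, 0.176, 0.088])), (np.int64(230), np.int64(271), array([0.461, 0.191, 0.082])), (np.int64(230), np.int64(272), array([0.46 , 0.187, 0.09 ])), (np.int64(230), np.int64(273), array([0.46 , 0.183, 0.092])), (np.int64(230), np.int64(274), array([0.46 , 0.18 , 0.088]))]
z table -0.0004855631536042626
```

View pics/c1.png

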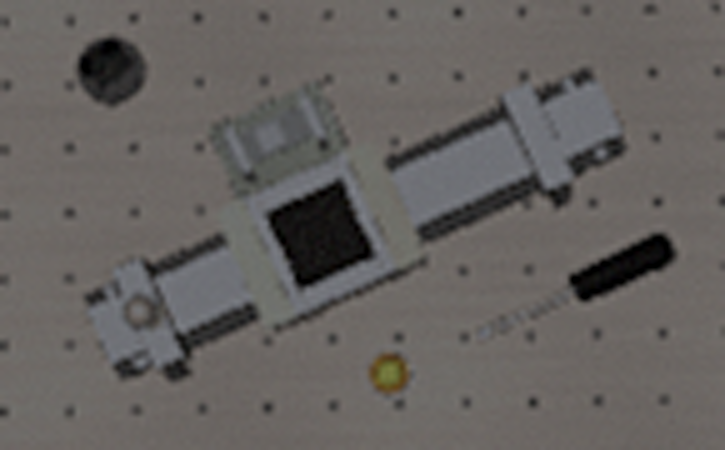

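The pin stands on the +y (left) stop, and the ball is at about (0.468, 0.183). The pad is at (0.527, 0.057), so the rail is about 24.5° askew and the carriage has about 62 mm to travel. I'll go above the pad with the fingers shut and tool x along the rail towards the pin.

step_arm --pt "0 -44.8 -39.9 0 41.6" --pt "0 -44.8 -39.9 0 41.6" --pt "0 -44.8 -39.9 0 41.6" --pt "0 -44.8 -39.9 0 41.6" --pt "0 -44.8 -39.9 0 41.6" --pt "0 -44.8 -39.9 0 41.6" --pt "0 -44.8 -39.9 0 41.6" --pt "0 -44.8 -39.9 0 41.6" --pt "0 -44.8 -39.9 0 41.6" --pt "0 -44.8 -39.9 0 41.6" --pt "0 -44.8 -39.9 0 41.6" --pt "0 -44.8 -39.9 0 41.6" --pt "0 -44.8 -39.9 0 41.6" --pt "0 -44.8 -39.9 0 41.6" --pt "0 -44.8 -39.9 5 41.6" --pt "0 -44.8 -39.9 10 41.6" --pt "0 -44.8 -39.9 13 41.6" --pt "0 -44.8 -39.9 13 41.6" --pt "0 -44.8 -39.9 13 41.6"

```text
time: 2.0
tool_pos: [0.5211, 0.0697, 0.1013]
tcp_rot: [-1.703, -2.639, 0.001]
wrist_force: [-0.1, 0.0, 0.3]
width: 0.001
grip_force: 0.0
```

```bash
python3 - <<'E'
from h import *
s=bot.read_state(); print(s["time"],s["tool_pos"],R.from_rotvec(s["tcp_rot"]).as_matrix().round(3),s["wrist_force"],s["width"])
im,d,K,o,Rm=cam("scene"); cv2.imwrite("pics/s1.png",cv2.resize(im[130:260,230:420,::-1],None,fx=4,fy=4,interpolation=cv2.INTER_CUBIC))
E
```

```text
2.0 [0.52106411 0.06971626 0.10128931] [[-0.412  0.911 -0.001]
 [ 0.911  0.412  0.   ]
 [ 0.001 -0.001 -1.   ]] [-0.08822402  0.02839896  0.27075275] 0.0011559349975986007
```

View pics/s1.png

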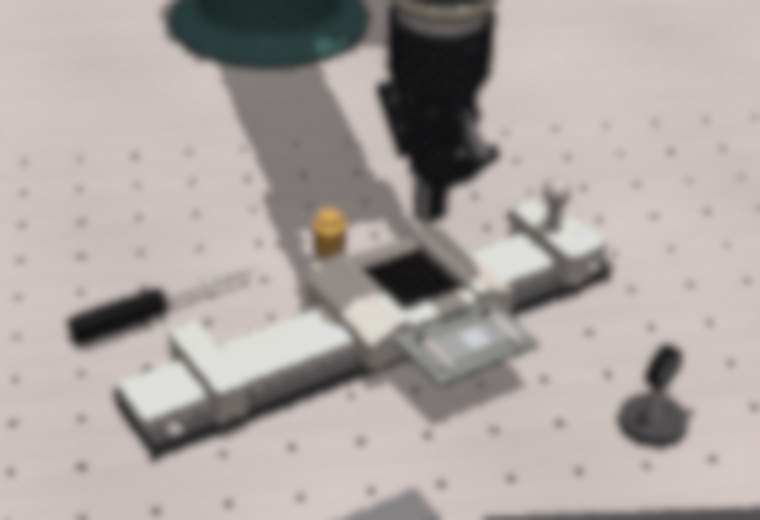

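The fingers are shut above the pad, with the pin stop at about (555,200) in the crop and nothing in the way. I'll lower onto the pad.

step_arm --pt "0 -0.3 0 2.5 0" --pt "0 -0.3 0 4.4 0" --pt "0 -0.3 0 4.7 0" --pt "0 -0.3 0 4.9 0" --pt "0 -0.3 0 5.0 0" --pt "0 -0.3 0 5.1 0" --pt "0 -0.3 0 5.2 0" --pt "0 -0.3 0 5.3 0" --pt "0 -0.3 0 5.3 0" --pt "0 -0.3 0 5.3 0"

```text
time: 3.05
tool_pos: [0.5238, 0.0657, 0.0493]
tcp_rot: [1.705, 2.637, 0.002]
wrist_force: [-0.6, 0.1, 6.0]
width: -0.0
grip_force: 2.7
```

step_arm --pt "0 0 0 0.1 0" --pt "0 0 0 0.2 0" --pt "0 0 0 0.25 0" --pt "0 0 0 0.25 0" --pt "0 0 0 0.25 0"

```text
time: 3.55
tool_pos: [0.5238, 0.0657, 0.0469]
tcp_rot: [1.705, 2.637, 0.002]
wrist_force: [-1.5, 0.1, 6.6]
width: 0.002
grip_force: 3.4
```

step_arm --pt "0 0 0 0.05 0" --pt "0 0 0 0.1 0" --pt "0 0 0 0.1 0"

```text
time: 3.85
tool_pos: [0.5238, 0.0658, 0.046]
tcp_rot: [1.705, 2.637, 0.002]
wrist_force: [-1.7, 0.8, 6.6]
width: -0.001
grip_force: 3.7
```

step_arm --pt "0 0.2 0 0 0" --pt "0 0.5 0 0 0" --pt "0 0.8 0 0 0" --pt "0 1.1 0 0 0" --pt "0 1.5 0 0 0" --pt "0 1.9 0 0 0" --pt "0 2.3 0 0 0" --pt "0 2.7 0 0 0" --pt "0 3.0 0 0 0" --pt "0 3.0 0 0 0"

```text
time: 4.85
tool_pos: [0.5119, 0.0934, 0.0462]
tcp_rot: [1.704, 2.637, 0.003]
wrist_force: [-1.6, 0.1, 7.0]
width: 0.003
grip_force: 3.6
```

```bash
python3 - <<'E'
from h import *
im,d,K,o,Rm=cam("scene"); cv2.imwrite("pics/s2.png",cv2.resize(im[130:260,230:420,::-1],None,fx=4,fy=4,interpolation=cv2.INTER_CUBIC))
E
```

```text
(no output)
```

View pics/s2.png

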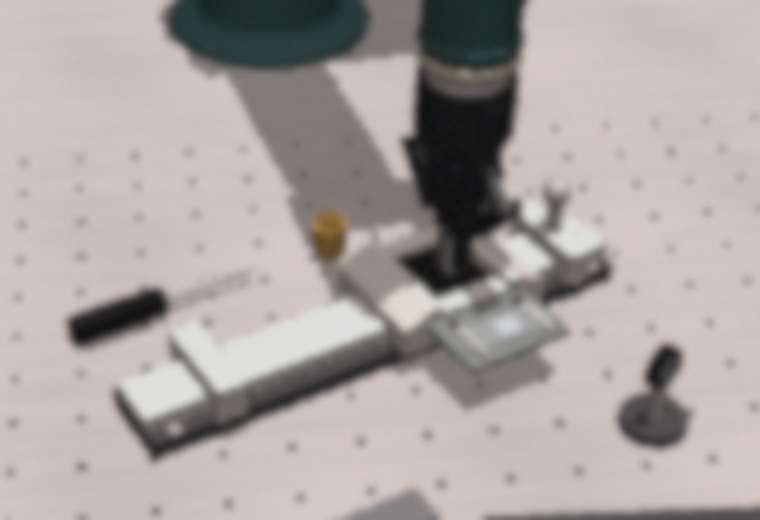

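The carriage has moved along with the pressed pad. The gap to the pin stop is now about 3 cm, so I'll continue.

step_arm --pt "0 0.3 0 0 0" --pt "0 0.7 0 0 0" --pt "0 1.1 0 0 0" --pt "0 1.5 0 0 0" --pt "0 1.9 0 0 0" --pt "0 2.3 0 0 0" --pt "0 2.6 0 0 0" --pt "0 2.9 0 0 0" --pt "0 3.1 0 0 0" --pt "0 3.3 0 0 0" --pt "0 3.3 0 0 0"

```text
time: 6.0
tool_pos: [0.4989, 0.1235, 0.0464]
tcp_rot: [1.704, 2.636, 0.004]
wrist_force: [0.1, -0.4, 7.8]
width: -0.001
grip_force: 3.6
```

step_arm --pt "0 0.2 0 0 0" --pt "0 0.4 0 0 0" --pt "0 0.5 0 0 0" --pt "0 0.5 0 0 0"

```text
time: 6.4
tool_pos: [0.4976, 0.127, 0.0466]
tcp_rot: [1.702, 2.635, 0.003]
wrist_force: [0.7, -4.6, 6.4]
width: -0.003
grip_force: 3.5
```

```bash
python3 - <<'E'
from h import *
im,d,K,o,Rm=cam("scene"); cv2.imwrite("pics/s3.png",cv2.resize(im[150:230,310:410,::-1],None,fx=7,fy=7,interpolation=cv2.INTER_CUBIC))
E
```

```text
(no output)
```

View pics/s3.png

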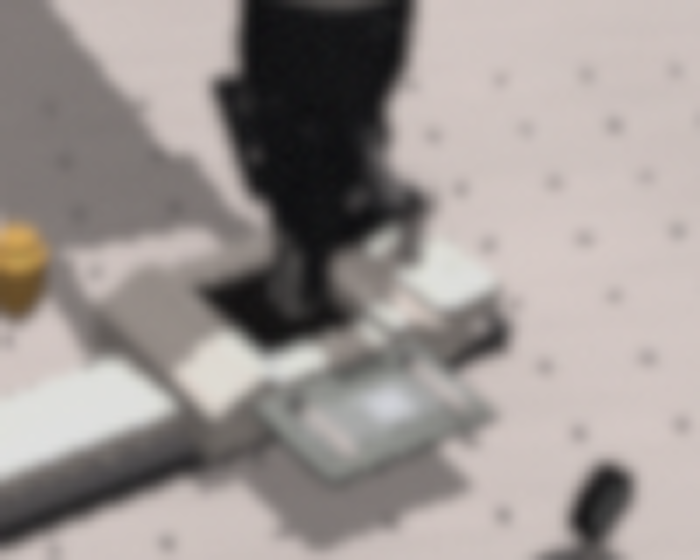

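The horizontal force has risen to about 5 N and the carriage looks to be against the stop. I'll push a little more to make sure.

step_arm --pt "0 0.2 0 0 0" --pt "0 0.3 0 0 0" --pt "0 0.3 0 0 0"

```text
time: 6.75
tool_pos: [0.4965, 0.1297, 0.0466]
tcp_rot: [1.702, 2.635, 0.003]
wrist_force: [1.9, -4.6, 7.1]
width: 0.002
grip_force: 3.5
```

The force has levelled off at about 5 N, so the tip is sliding on the rubber. That is well above the carriage's 1 N of friction, so the carriage is seated. I'll lift straight up.

step_arm --pt "0 0 0 -0.2 0" --pt "0 0 0 -0.5 0" --pt "0 0 0 -1 0" --pt "0 0 0 -3 0" --pt "0 0 0 -7 0" --pt "0 0 0 -12 0" --pt "0 0 0 -17 0" --pt "0 -20 -15 -17 0" --pt "0 -20 -15 -17 0" --pt "0 -20 -15 -17 0" --pt "0 -20 -15 -17 0" --pt "0 -20 -15 -17 0" --pt "0 -20 -15 -17 0" --pt "0 -20 -15 -17 0"

```text
time: 8.15
tool_pos: [0.4384, -0.1143, 0.2144]
tcp_rot: [-1.71, -2.634, -0.001]
wrist_force: [-0.5, 0.3, -0.2]
width: 0.004
grip_force: 0.0
```

```bash
python3 - <<'E'
from h import *
print(bot.read_state()["tool_pos"])
im,d,K,o,Rm=cam("top"); cv2.imwrite("pics/c2.png",cv2.resize(im[165:255,245:390,::-1],None,fx=5,fy=5,interpolation=cv2.INTER_CUBIC))
g=im.max(2); m=np.zeros(g.shape,np.uint8); m[200:232,280:324]=(g[200:232,280:324]<60)
n,l,s,ce=cv2.connectedComponentsWithStats(m); i=1+np.argmax(s[1:,4]); p=ray(*ce[i],.05,K,o,Rm); print(s[i],ce[i],p)
print("moved",np.linalg.norm(p[:2]-[.52682,.05721]),"to pin",np.linalg.norm(p[:2]-[.468,.183]))
E
```

```text
[ 0.43836421 -0.11426819  0.2144302 ]
[283 208  21  22 266] [292.82330827 218.54511278] [0.50203765 0.1153511  0.05      ]
moved 0.0632024666231441 to pin 0.07572936037563482
```

View pics/c2.png

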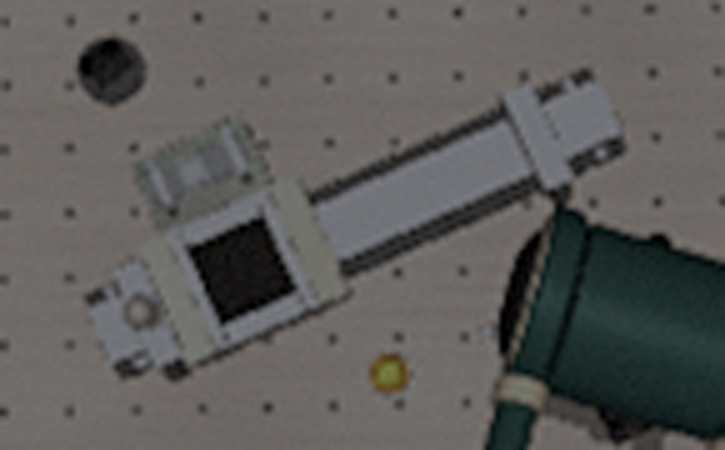

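The carriage is against the pin stop, at about 76 mm by measurement against 77 mm nominal. The objective has not moved and the arm is clear.

```bash
python3 -c "
from workcell import bot
print(bot.finish_job())"
```

```text
the job is handed in; nothing more can be done
None
```

The carriage is resting against the stop with the pin, with the fingers lifted off the pad and the arm clear; the job is handed in, but it returned no verdict.

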